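# Open the tomato bay's gate past its sagging bolt and hold it ajar

### The arm

A 6-joint arm with a two-finger parallel gripper is mounted at the origin on the work surface. World frame = base frame: x ahead of the robot, y to its left, z up, the work surface at z = 0. Lengths are in m, angles in rad, forces in N, time in s.
With the tool pointing down it reaches from about 0.3 to 0.875 m from the base axis. Payload 6.4 kg.
Tool frame: the origin (TCP) lies on the centre line of the jaws, within the pads' length; the fingertips stand 14 mm ahead of it and the grasp point (between the pads) lies 5 mm behind it; z points along the fingers, y is the direction in which the jaws open and shut (so a half turn about z gives the same grasp; the last joint's range is limited). The gripper opens to 85 mm and grips with 20 to 120 N. Pads are 22 mm wide; open, the fingers measure 114 mm over their backs; the gripper's body (76 mm by 85 mm) begins 54 mm behind the grasp point. The pads swing forward as they close: fully open they stand 13 mm farther back than shut.
Start: joints at [-1.42, 0.181, 1.607, -0, 1.354, -0.206], TCP at [0.201, -0.539, 0.245] pointing down, gripper open.
Joint ranges: [-2.99, 2.99], [-0.89, 2.07], [0.3, 2.58], [-1.14, 4.28], [0, 2.63], [-3.12, 3.12]. Speed limits (rad/s): [2.57, 2.57, 3.01, 3.14, 3.14, 3.14].

### API

Orientations are given as a unit quaternion [w, x, y, z].
In Python, from bench import * gives the robot as it stands.
- The arm moves only by the tool servo_tool, never from a script. Its argument "plan" is a list that holds one entry, the list of rows, each a list of 5 numbers: the shift along the world's x, y, z in m, then the turn about the world's z in rad, then the gripper command: -1 is shut, 1 is fully open, values between are in proportion. In form: [[[tx, ty, tz, roll, claw], ...]]. A call has 1 to 8 rows; each row shifts and turns the commanded pose from where the row before left it; what a row does not reach is not made up. A row lasts 1/10 s, in which the tool goes at most 50 mm and 8.59 degrees, less where a joint would pass 70% of its speed; a pose out of reach is approached as far as the arm can. A call with a gripper value outside its range is refused whole. The fingers move at their own pace and stop on an object; the grip force is fixed at half the most. Time passes only in rows, so rows that do not move let the fingers close. It gives the time, the measured TCP pose, the force and the opening at its end, in the units of the state.
- get_obs(): the state, without advancing time (a new reading comes with each control period).
- camera(name): name is "scene" or "top" or "wrist"; returns a dict with "img" (420x560x3 uint8, blue, green, red), "camera_matrix" (3x3 intrinsics, pixels), "k1" (the pictures are not rectified: a ray, as slopes to the right and down, at radius r is drawn at 1 + k1 r^2 times it, then the intrinsics apply), "rvec" (rotation vector, rad) and "tvec" (3), from world to camera coordinates, as OpenCV has them. Camera axes: x right, y down, z forward; pixel columns grow to the right and rows downward; lengths in m; the calibration is good to about 2 mm. A picture is of the moment at which its call begins. There is no depth.
- hand_in(): hands the job in, once; it reports no verdict.
Trained networks look in a picture, given as the dict that the camera call returned (one of the last four; its "shot" number tells which), for a name from the list of things; names that differ only in an ending like _2 or _b are one class to them, and where a whole thing is asked for, a point or a joint stands for the part that bears it (a point fixed in the world has none). Each returns a list of dicts, best first, with "conf" (0 to 1); they miss things now and then, are a little off and sometimes report something else, mostly with a low value. They report only what shows in the picture. A call takes as long as a camera call. They do not tell look-alikes from the thing itself.
- trace(picture, thing): "mask" (420x560 bool, what is visible of it) and "rect" ([left, top, right, bottom] as shares, 0 to 1, of the picture: columns of its width, rows of its height, round what is visible of it).
- pinpoint(picture, thing): "centre" ([row, column] as shares, 0 to 1, of the picture: columns of its width, rows of its height: a listed point, or the origin of a listed thing).
The state is a dict: "time_s": time; "q": joint angles; "dq": joint speeds; "joint_efforts": joint torques, N m; "eef_pos": TCP position; "eef_rot": TCP orientation; "wrist_force": force on the tool from outside, world axes, zero at the start; "torque": the same for the moment, N m; "opening": opening from 0.0 (shut) to 1.0 (fully open).
Only numpy, scipy, OpenCV 4.12 (cv2) and the standard library are available. Lean on these libraries where they do the work, as an engineer would, in place of code of your own. Each camera call takes 0.05 s, during which the arm holds its last target.

### The job

Find which bay of the produce bin holds the bowl of tomatoes and open that bay's gate: its barrel bolt sags behind the bent-up lip of the keeper, so lift the bolt by its knob over the lip while drawing it back towards the hinge, then swing the gate out about a hand's width (some 9 cm at its free edge). The gate springs shut, so finish while still holding it ajar and still, with the gripper on the knob or gate. Leave the other gate bolted and do not shift the vegetables or anything else.

Things in the scene. Friction and masses are not known exactly. Their poses are not given: they have to be found in the camera images.
- bin: Fixed two-bay stainless produce bin, open on top, 245 (x) by 540 (y) mm, 140 mm high. Origin under its middle; own +x points to its back wall, own +y to its left bay, own z up. It may be turned on the table. Its front (own x = -120 mm) has a 64 mm wide centre post at own y = 0 and one upright hinged gate per bay: gate_left at own y +36 to +246 mm, gate_right at own y -36 to -246 mm. The gates are 16 mm thick, their tops at 140 mm. Floor of the bays 6 mm up.
- bowl: Round steel bowl heaped with tomatoes, 136 mm across, about 90 mm high; origin under its middle. It stands in the middle of one of the two bays: the bin's own y of the bowl is positive for the left bay, negative for the right.
- pan: Rectangular steel pan of carrots, 130 by 110 mm, 60 mm high; stands in the other bay; origin under its middle.
- knob_left (a point): Middle of the black upright cylindrical knob (22 mm diameter, 34 mm tall, so 17 mm above and below this point) of the left gate's barrel bolt, about 209 mm above the table, over the gate's top rail, with nothing beside it up there. It stands on a thin stem on the bolt rod (rod top 32 mm below this point). As built it is 62 mm from the middle of the centre post and over the line of the gate.
- nose_left (a point): Middle of the underside of the left bolt's nose, a 14 mm square, 24 mm tall steel head at the centre-post end of the rod. At the start it hangs inside the keeper, a channel on the post top (20 mm wide inside, side plates to 184 mm above the table). The keeper's gate-side end is bent up into a lip whose top is about 11 mm higher than the underside of the sagging nose, so that the bolt cannot be drawn straight out.
- draw_left (a joint): How far the left bolt is drawn, m: 0 shut, grows as the knob goes along the gate away from the centre post (bin's own +y while the gate is shut), 0.042 at the stop. Friction about 1 N. The nose meets the lip at about 0.004 unless lifted, and is clear of the keeper from 0.022; until then the keeper's side plates keep the gate shut.
- lift_left (a joint): Upward tilt of the left bolt about its rear end in the barrel, 75 mm from the knob (towards the hinge) and 125 mm from the nose, rad: 0 sagging under its own weight (160 g), 0.27 fully up. The nose clears the lip above about 0.09 (knob raised 7 mm); at the top stop the knob is 20 mm up. The bolt sags again when let down.
- gate_left (a joint): Opening of the left gate, rad: 0 shut, grows as its centre-post edge swings out of the bin towards the bin's front (own -x), turning about a vertical hinge at its outer edge; stop at 1.4. A weak spring (0.14 N m when shut, rising 0.35 N m per rad, so about 1.5 N at the knob) shuts it as soon as it is let go.
- hinge_left (a point): Point on the left gate's vertical hinge axis, 140 mm above the table, 246 mm from the middle of the centre post.
- leaf_left: The left gate's barred leaf with its free stile, barrel and bolt; moves with gate_left. Origin on the hinge axis at table height; axes parallel to the bin's when shut.
- knob_right (a point): Middle of the black upright cylindrical knob (22 mm diameter, 34 mm tall, so 17 mm above and below this point) of the right gate's barrel bolt, about 209 mm above the table, over the gate's top rail, with nothing beside it up there. It stands on a thin stem on the bolt rod (rod top 32 mm below this point). As built it is 62 mm from the middle of the centre post and over the line of the gate.
- nose_right (a point): Middle of the underside of the right bolt's nose, a 14 mm square, 24 mm tall steel head at the centre-post end of the rod. At the start it hangs inside the keeper, a channel on the post top (20 mm wide inside, side plates to 184 mm above the table). The keeper's gate-side end is bent up into a lip whose top is about 11 mm higher than the underside of the sagging nose, so that the bolt cannot be drawn straight out.
- draw_right (a joint): How far the right bolt is drawn, m: 0 shut, grows as the knob goes along the gate away from the centre post (bin's own -y while the gate is shut), 0.042 at the stop. Friction about 1 N. The nose meets the lip at about 0.004 unless lifted, and is clear of the keeper from 0.022; until then the keeper's side plates keep the gate shut.
- lift_right (a joint): Upward tilt of the right bolt about its rear end in the barrel, 75 mm from the knob (towards the hinge) and 125 mm from the nose, rad: 0 sagging under its own weight (160 g), 0.27 fully up. The nose clears the lip above about 0.09 (knob raised 7 mm); at the top stop the knob is 20 mm up. The bolt sags again when let down.
- gate_right (a joint): Opening of the right gate, rad: 0 shut, grows as its centre-post edge swings out of the bin towards the bin's front (own -x), turning about a vertical hinge at its outer edge; stop at 1.4. A weak spring (0.14 N m when shut, rising 0.35 N m per rad, so about 1.5 N at the knob) shuts it as soon as it is let go.
- hinge_right (a point): Point on the right gate's vertical hinge axis, 140 mm above the table, 246 mm from the middle of the centre post.
- leaf_right: The right gate's barred leaf with its free stile, barrel and bolt; moves with gate_right. Origin on the hinge axis at table height; axes parallel to the bin's when shut.
- onion_a: small onion, 46 mm across, 46 mm high, in the front outer corner of the left bay; origin under its middle; a bystander
- onion_b: same, in the front outer corner of the right bay; origin under its middle; a bystander
- tomato_a: loose tomato, 68 mm across, 50 mm high, on the table in front of the bin; origin under its middle; a bystander
- tomato_b: same, another loose tomato; origin under its middle; a bystander
- jar_a: small jar with green cap, 60 mm across, 110 mm high, left of the bin; origin under its middle; a bystander
- jar_b: same, a second jar; origin under its middle; a bystander
- spoon: spoon with a wooden handle, 240 mm long, lying right of the bin; origin under its middle; a bystander
Mind the look-alikes: they are no part of the job. What is shaped like the bowl but yellow is not meant.

How it is judged:
On the way:
1. the bolt of the bowl's bay is drawn clear of its keeper while the gate is still (nearly) shut (((y of bowl in the frame of bin above 0 m and (value of joint draw_left above 0.022 m and value of joint gate_left below 0.2 rad)) or (y of bowl in the frame of bin below 0 m and (value of joint draw_right above 0.022 m and value of joint gate_right below 0.2 rad)))), for 0.05 s.
At the end, for the whole second after the job is handed in: The gate of the bay with the bowl of tomatoes stands 0.25 to 0.70 rad open (free edge roughly 5 to 14 cm out), still (under 0.08 rad/s), with the gripper's fingers pressing on it or its bolt (over 0.5 N); the other gate is shut (under 0.04 rad) and bolted (drawn under 10 mm) (((y of bowl in the frame of bin above 0 m and (value of joint gate_left between 0.25 and 0.7 rad and velocity of joint gate_left between -0.08 and 0.08 rad/s and contact force between the fingers and leaf_left above 0.5 N and value of joint gate_right below 0.04 rad and value of joint draw_right below 0.01 m)) or (y of bowl in the frame of bin below 0 m and (value of joint gate_right between 0.25 and 0.7 rad and velocity of joint gate_right between -0.08 and 0.08 rad/s and contact force between the fingers and leaf_right above 0.5 N and value of joint gate_left below 0.04 rad and value of joint draw_left below 0.01 m)))); the arm keeps its last pose, push and grip.
It fails at once if the other bay's gate or bolt is opened ((y of bowl in the frame of bin above 0 m and (value of joint gate_right above 0.06 rad or value of joint draw_right above 0.015 m)) or (y of bowl in the frame of bin below 0 m and (value of joint gate_left above 0.06 rad or value of joint draw_left above 0.015 m))).
It fails at once if a bystander, the bowl or the pan is knocked out of its place (over 30 mm) (distance of any of bowl, pan, onion_a, onion_b, tomato_a, tomato_b, jar_a, jar_b, spoon from where it was at the start of the episode above 0.03 m).
It also fails if it takes over 32 s, if anything falls off the work surface, if the arm or the gripper's body presses on something with over 40 N, if the wrist force passes 120 N, or if a joint passes its speed limit or range.

## Working session

There is one attempt and no reset: what is moved stays moved. The work goes in short steps, Python scripts to look and compute and a tool call to move; the robot and the scene stay as the last step left them, time stands still between calls to the robot, and variables do not carry over. Pictures are saved under pics/ and viewed, and the job is handed in when it is done.

Besides the shell and the picture viewer there is one more tool, called after "Call:" by a JSON object that holds its "op" and its "data". servo_tool: Moves the arm, as the interface text tells. Its arguments: {"type":"object","properties":{"plan":{"type":"array"}},"required":["plan"]}

```bash
ls; mkdir -p pics; python3 - <<'E'
from bench import *
import cv2
o=get_obs(); print({k:o[k] for k in ("time_s","eef_pos","eef_rot","wrist_force","opening")})
for n in ("scene","top"):
    c=camera(n); cv2.imwrite(f"pics/{n}0.png",c["img"]); print(n,c["shot"],c["camera_matrix"],c["k1"],c["rvec"],c["tvec"])
    for t in ("bowl","pan","knob_left","knob_right","hinge_left","hinge_right","bin","nose_left","nose_right"):
        try: print(t,[(round(d["conf"],2),round(d["centre"][1]*560,1),round(d["centre"][0]*420,1)) for d in pinpoint(c,t)][:4])
        except Exception as e: print(t,e)
E
```

```text
pics
{'time_s': 0.0, 'eef_pos': array([ 0.20077356, -0.53825396,  0.24439306]), 'eef_rot': array([-8.62374518e-04,  9.84129553e-01,  1.77449367e-01,  2.60143233e-05]), 'wrist_force': array([-0.11451773,  0.22436949,  0.25636815]), 'opening': 0.996761499117687}
scene 1 [[492.7488075    0.         285.04670282]
 [  0.         492.7488075  203.36948901]
 [  0.           0.           1.        ]] -0.1332492089157122 [ 1.65631578  1.92441017 -0.74071141] [ 0.07150876 -0.31080204  2.15900157]
bowl [(0.96, 169.7, 257.9), (0.92, 247.6, 269.4), (0.6, 282.1, 189.0)]
pan [(0.67, 329.0, 267.4)]
knob_left [(0.66, 310.0, 193.5)]
knob_right [(0.64, 250.8, 264.0), (0.45, 273.1, 195.1)]
hinge_left [(0.73, 363.9, 210.9), (0.53, 427.6, 244.2)]
hinge_right [(0.63, 220.0, 208.7)]
bin [(0.68, 290.6, 261.8)]
nose_left [(0.72, 298.1, 207.4)]
nose_right [(0.56, 284.6, 207.5), (0.52, 230.2, 245.4)]
top 2 [[538.07469779   0.         282.00017634]
 [  0.         538.07469779 209.4496171 ]
 [  0.           0.           1.        ]] -0.02315743962554611 [ 2.23355743 -2.16721656  0.07269854] [-0.00694985  0.56323253  1.58492956]
bowl [(0.98, 312.7, 150.9), (0.92, 295.2, 276.4), (0.7, 402.8, 152.7)]
pan [(0.91, 222.6, 166.3)]
knob_left [(0.5, 254.9, 197.8)]
knob_right [(0.66, 297.8, 192.2), (0.6, 363.7, 186.3)]
hinge_left [(0.6, 185.4, 211.9)]
hinge_right [(0.95, 362.0, 186.0), (0.31, 356.4, 189.7)]
bin [(0.62, 269.0, 162.6)]
nose_left [(0.76, 269.4, 198.5), (0.67, 197.5, 211.8)]
nose_right [(0.45, 281.0, 197.2)]
```

View pics/scene0.png

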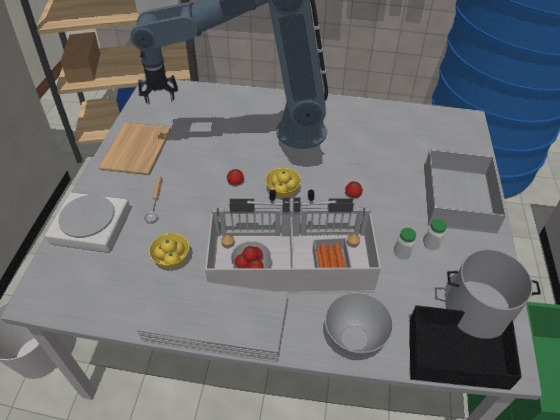

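View pics/top0.png

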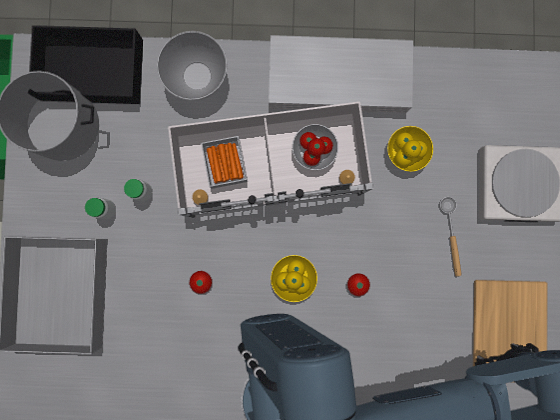

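```bash
cat > h.py <<'E'
import numpy as np, cv2
def ray(c,uv):
    K=c["camera_matrix"]; d=np.array([c["k1"],0,0,0.])
    p=cv2.undistortPoints(np.array([[uv]],float),K,d)[0,0]
    R=cv2.Rodrigues(np.array(c["rvec"],float))[0]; t=np.array(c["tvec"],float).ravel()
    return -R.T@t, R.T@np.array([p[0],p[1],1])
def atz(c,uv,z):
    o,d=ray(c,uv); return o+d*(z-o[2])/d[2]
def proj(c,X):
    return cv2.projectPoints(np.array(X,float).reshape(-1,1,3),np.array(c["rvec"],float),np.array(c["tvec"],float),c["camera_matrix"],np.array([c["k1"],0,0,0.]))[0].reshape(-1,2)
def tri(c1,u1,c2,u2):
    A=[];b=[]
    for c,u in((c1,u1),(c2,u2)):
        o,d=ray(c,u); d=d/np.linalg.norm(d); P=np.eye(3)-np.outer(d,d); A.append(P);b.append(P@o)
    A=np.vstack(A);b=np.hstack(b); x=np.linalg.lstsq(A,b,rcond=None)[0]
    return x,np.linalg.norm(A@x-b)
E
python3 - <<'E'
from bench import *
from h import *
s=camera("scene");t=camera("top")
for n,z in (("bowl",.006),("pan",.006),("knob_left",.209),("knob_right",.209),("hinge_left",.14),("hinge_right",.14)):
    for cn,c in(("s",s),("t",t)):
        for d in pinpoint(c,n): 
            uv=(d["centre"][1]*560,d["centre"][0]*420); print(n,cn,round(d["conf"],2),np.round(uv),atz(c,uv,z).round(3))
cv2.imwrite("pics/cropt.png",cv2.resize(t["img"][100:250,160:400],None,fx=3.3,fy=3.3,interpolation=cv2.INTER_CUBIC))
cv2.imwrite("pics/crops.png",cv2.resize(s["img"][140:300,190:400],None,fx=3.6,fy=3.6,interpolation=cv2.INTER_CUBIC))
E
```

```text
bowl s 0.7 [288. 206.] [0.449 0.003 0.006]
bowl s 0.65 [280. 188.] [ 0.358 -0.039  0.006]
bowl s 0.64 [171. 255.] [ 0.74  -0.363  0.006]
bowl s 0.6 [251. 266.] [ 0.741 -0.081  0.006]
bowl t 0.92 [312. 152.] [ 0.739 -0.074  0.006]
bowl t 0.67 [292. 279.] [ 0.358 -0.027  0.006]
pan s 0.74 [283. 206.] [ 0.449 -0.014  0.006]
pan s 0.37 [309. 198.] [0.394 0.077 0.006]
pan t 0.76 [223. 168.] [0.683 0.191 0.006]
knob_left s 0.61 [308. 198.] [0.589 0.085 0.209]
knob_left t 0.53 [253. 199.] [0.577 0.089 0.209]
knob_left t 0.21 [356. 286.] [ 0.359 -0.186  0.209]
knob_right s 0.71 [271. 195.] [ 0.594 -0.036  0.209]
knob_right s 0.6 [362. 212.] [0.622 0.26  0.209]
knob_right s 0.2 [152. 200.] [ 0.678 -0.415  0.209]
knob_right t 0.58 [297. 193.] [ 0.597 -0.026  0.209]
knob_right t 0.26 [283. 194.] [0.593 0.011 0.209]
knob_right t 0.19 [143. 191.] [0.59  0.376 0.209]
hinge_left s 0.87 [361. 213.] [0.562 0.266 0.14 ]
hinge_left s 0.21 [220. 211.] [ 0.629 -0.205  0.14 ]
hinge_left t 0.76 [183. 213.] [0.537 0.282 0.14 ]
hinge_right s 0.69 [220. 210.] [ 0.627 -0.205  0.14 ]
hinge_right t 0.64 [360. 187.] [ 0.624 -0.202  0.14 ]
hinge_right t 0.35 [269. 165.] [0.677 0.051 0.14 ]
```

View pics/cropt.png

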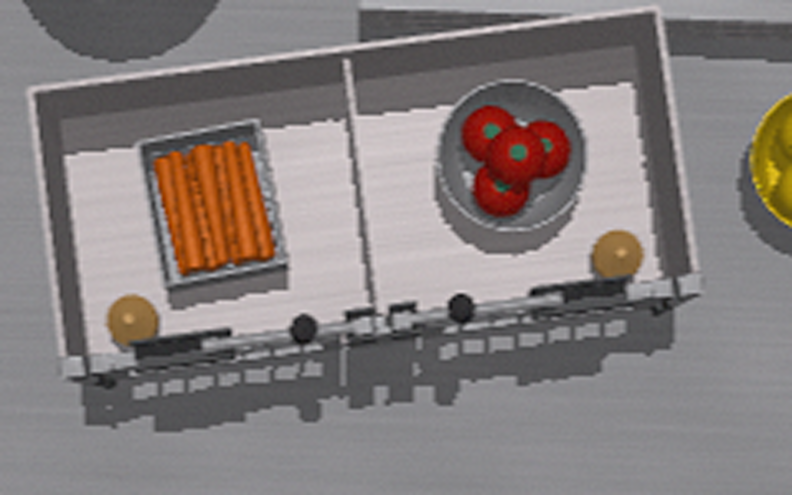

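View pics/crops.png

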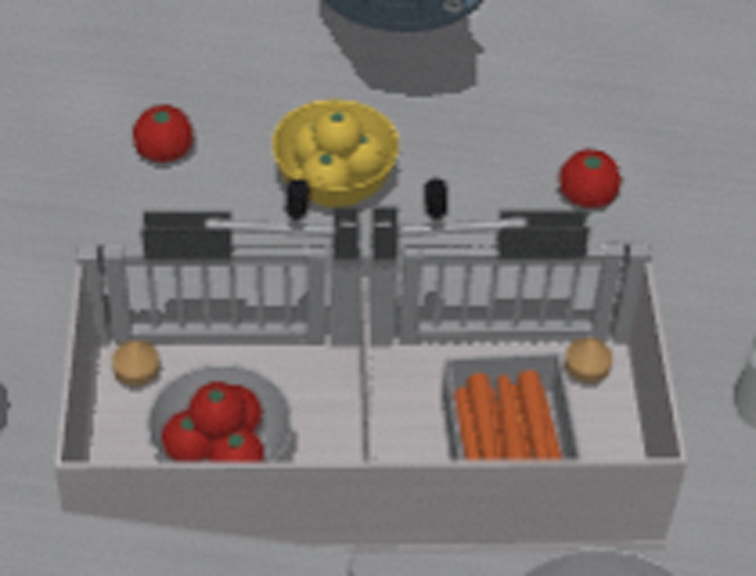

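The candidates for the bowl, in the top image, are the grey bowl with red tomatoes at (312,150) and two yellow ones at (410,149) and (294,278). The grey one fits. It is inside the bin and shares the right-hand bay (world -y) with an onion, while the carrots at (223,163) are in the left bay. The target is therefore gate_right, whose knob is at about (299,193) in top and (272,195) in scene. The next step is to refine the bin pose and knob position.

```bash
python3 - <<'E'
from bench import *
from h import *
from scipy.optimize import least_squares
s=camera("scene");t=camera("top")
# rim corners in top crop, z=.14
C=[(32,92),(658,8)]
P=[atz(t,(160+u/3.3,100+v/3.3),.14) for u,v in C]; print("rim back",np.round(P,3))
d=P[0]-P[1]; print(np.linalg.norm(d),"yaw",np.arctan2(-d[0],d[1]))
def knob(c,r):
    u0,v0,u1,v1=r; g=c["img"][v0:v1,u0:u1].max(2); m=(g<45).astype(np.uint8)
    n,l,st,ce=cv2.connectedComponentsWithStats(m); i=1+np.argmax(st[1:,4]); print(st[i]); return ce[i]+[u0,v0]
out={}
for n,rs,rt in(("R",(264,186,281,203),(291,184,309,202)),("L",(303,186,320,203),(243,190,263,208))):
    a=knob(s,rs);b=knob(t,rt); X,e=tri(s,a,t,b); out[n]=X; print(n,a,b,X.round(4),e)
for c,r in((s,"s"),(t,"t")):
    for n in("knob_right","knob_left"):
        pass
d=out["L"]-out["R"]; print("knob sep",np.linalg.norm(d[:2]),"yaw",np.arctan2(-d[0],d[1]))
# bowl in bin frame
print(atz(t,(312,151),.05))
E
```

```text
rim back [[ 0.772  0.328  0.14 ]
 [ 0.861 -0.195  0.14 ]]
0.5300732421836725 yaw 0.1676891020975956
[ 6  4  6 11 51]
[ 5  5  7  9 22]
R [272.1372549  194.54901961] [298.63636364 194.22727273] [ 0.5941 -0.0315  0.2107] 0.0022291939730014047
[ 5  4  6 11 49]
[ 5 10  6  4  8]
L [310.83673469 194.87755102] [250.25  202.125] [0.5699 0.0938 0.2051] 0.0031558015158105047
knob sep 0.12758691456146615 yaw 0.19061389269119264
[ 0.73532052 -0.07226109  0.05      ]
```

Call:
{"op": "servo_tool", "data": {"plan": [[[0,0,0.025,0,1],[0.028,0.036,0.02,0.1,1],[0.028,0.036,0,0.1,1],[0.028,0.036,0,0.1,1],[0.028,0.036,0,0.1,1],[0.028,0.036,0,0.1,1],[0.028,0.036,0,0.1,1],[0.028,0.036,0,0.1,1]]]}}

```text
time_s: 2.6
eef_pos: [0.3977, -0.2852, 0.2906]
eef_rot: [0.0, 0.863, 0.506, 0.0]
wrist_force: [0.2, -1.2, 0.6]
opening: 1.0
```

Call:
{"op": "servo_tool", "data": {"plan": [[[0.028,0.036,0,0.1,1],[0.028,0.036,0,0.1,1],[0.028,0.036,0,0.1,1],[0.028,0.036,0,0.1,1],[0.028,0.036,0,0.1,1],[0.028,0.036,0,0.1,1],[0.028,0.039,0,0.086,1],[0,0,0,0,1]]]}}

```text
time_s: 3.4
eef_pos: [0.5949, -0.027, 0.29]
eef_rot: [-0.0, 0.641, 0.768, 0.001]
wrist_force: [-0.3, -0.9, 0.2]
opening: 1.0
```

```bash
cat > st.py <<'E'
from bench import *
from h import *
from scipy.spatial.transform import Rotation as Rn
def pr():
    o=get_obs(); q=o["eef_rot"]; M=Rn.from_quat([q[1],q[2],q[3],q[0]]).as_matrix()
    print("t",o["time_s"],"p",o["eef_pos"].round(4),"yaw_y",round(np.arctan2(M[1,1],M[0,1]),3),"F",o["wrist_force"].round(1),"op",round(o["opening"],3),"q",o["q"].round(2))
    return o
E
python3 - <<'E'
from st import *
pr()
w=camera("wrist"); cv2.imwrite("pics/w1.png",w["img"])
for n in("knob_right","nose_right","hinge_right"):
    for d in pinpoint(w,n):
        uv=(d["centre"][1]*560,d["centre"][0]*420); print(n,round(d["conf"],2),np.round(uv),atz(w,uv,.14 if "hin" in n else .209).round(4))
print(proj(w,[[.594,-.031,.209],[.594,-.031,.226],[.597,-.027,.226]]))
E
```

```text
t 3.4 p [ 0.5949 -0.027   0.29  ] yaw_y 0.18 F [-0.3 -0.9  0.2] op 1.0 q [-0.25  0.19  1.5   0.    1.45 -0.43]
knob_right 0.65 [281. 226.] [ 0.5976 -0.0302  0.209 ]
nose_right 0.85 [275. 147.] [0.5839 0.0213 0.209 ]
nose_right 0.51 [307. 276.] [ 0.623  -0.0648  0.209 ]
hinge_right 0.82 [274. 365.] [ 0.6242 -0.213   0.14  ]
[[275.56960702 225.9040296 ]
 [275.39097602 235.72341318]
 [281.2129816  230.73759997]]
```

View pics/w1.png

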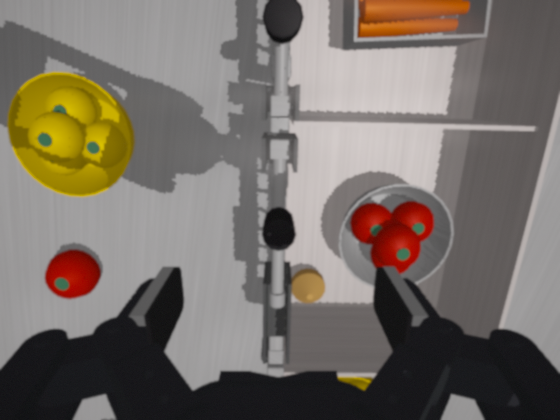

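The wrist view shows the right knob at (279,231), centred between the jaws, with the gate line running vertically. The jaw axis is therefore perpendicular to the gate. I'll descend and grip.

Call:
{"op": "servo_tool", "data": {"plan": [[[0.001,-0.003,-0.03,0,1],[0,0,-0.03,0,1],[0,0,-0.023,0,1],[0,0,0,0,1],[0,0,0,0,-1],[0,0,0,0,-1],[0,0,0,0,-1],[0,0,0,0,-1]]]}}

```text
time_s: 4.4
eef_pos: [0.5945, -0.035, 0.2086]
eef_rot: [0.001, 0.644, 0.765, 0.0]
wrist_force: [0.3, 0.1, 0.1]
opening: 0.334
```

Call:
{"op": "servo_tool", "data": {"plan": [[[0,0,0,0,-1],[0,0,0,0,-1],[0,0,0,0,-1]]]}}

```text
time_s: 4.7
eef_pos: [0.5945, -0.0347, 0.2083]
eef_rot: [0.001, 0.644, 0.765, 0.0]
wrist_force: [1.1, 0.7, 5.9]
opening: 0.237
```

```bash
python3 - <<'E'
from st import *
pr()
w=camera("wrist"); cv2.imwrite("pics/w2.png",w["img"])
E
```

```text
t 4.7 p [ 0.5945 -0.0347  0.2083] yaw_y 0.172 F [1.1 0.7 5.9] op 0.237 q [-0.26  0.26  1.59  0.    1.29 -0.43]
```

View pics/w2.png

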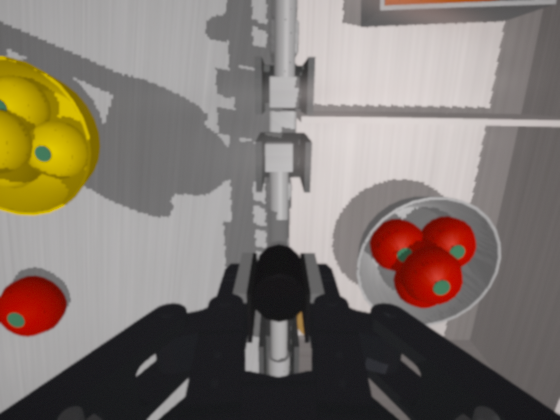

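The knob is between the pads (opening 0.237, about 20 mm). Next I lift along the tilt arc.

Call:
{"op": "servo_tool", "data": {"plan": [[[0,-0.001,0.003,0,-1],[0,-0.002,0.003,0,-1],[0,-0.002,0.003,0,-1],[0.001,-0.002,0.003,0,-1],[0,0,0.001,0,-1],[0,0,0,0,-1]]]}}

```text
time_s: 5.35
eef_pos: [0.5947, -0.0414, 0.2179]
eef_rot: [-0.001, 0.644, 0.765, 0.0]
wrist_force: [7.2, 0.7, -9.8]
opening: 0.24
```

```bash
python3 - <<'E'
from st import *
pr()
w=camera("wrist"); cv2.imwrite("pics/w3.png",w["img"])
s=camera("scene"); cv2.imwrite("pics/s3.png",cv2.resize(s["img"][140:260,200:380],None,fx=4,fy=4,interpolation=cv2.INTER_CUBIC))
E
```

```text
t 5.35 p [ 0.5947 -0.0414  0.2179] yaw_y 0.172 F [ 7.2  0.7 -9.8] op 0.24 q [-0.27  0.25  1.58  0.    1.31 -0.44]
```

View pics/w3.png

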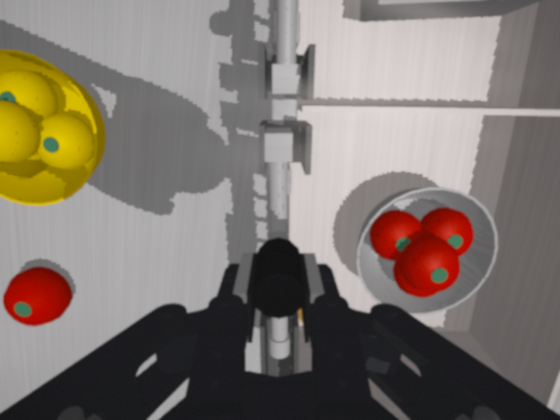

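View pics/s3.png

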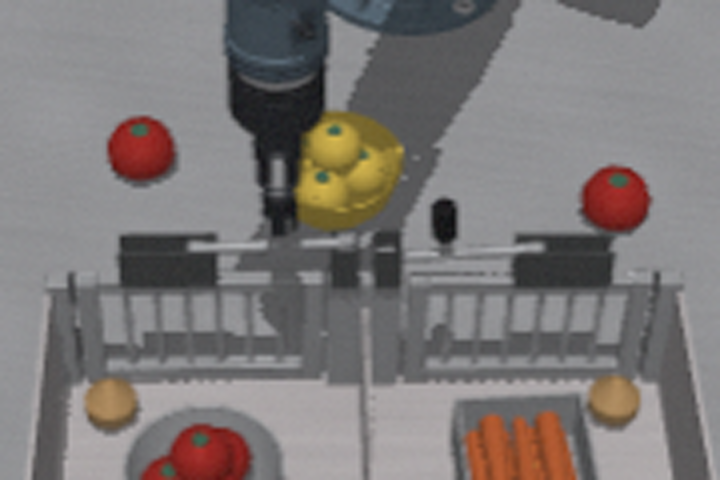

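The rod is visibly tilted up: the knob has risen about 10 mm and the nose sits high in the keeper at (345,240) of the crop. Next I draw towards the hinge.

Call:
{"op": "servo_tool", "data": {"plan": [[[0.001,-0.001,0.002,0,-1],[0.001,-0.004,0,0,-1],[0.001,-0.004,0,0,-1],[0.001,-0.004,0,0,-1],[0.0,-0.004,0,0,-1],[0,0,0,0,-1]]]}}

```text
time_s: 6.05
eef_pos: [0.5985, -0.0598, 0.2219]
eef_rot: [-0.0, 0.644, 0.765, -0.001]
wrist_force: [0.6, 0.0, -8.0]
opening: 0.241
```

```bash
python3 - <<'E'
from st import *
pr()
w=camera("wrist"); cv2.imwrite("pics/w4.png",w["img"])
E
```

```text
t 6.05 p [ 0.5985 -0.0598  0.2219] yaw_y 0.171 F [ 0.6  0.  -8. ] op 0.241 q [-0.3   0.26  1.56 -0.    1.32 -0.47]
```

View pics/w4.png

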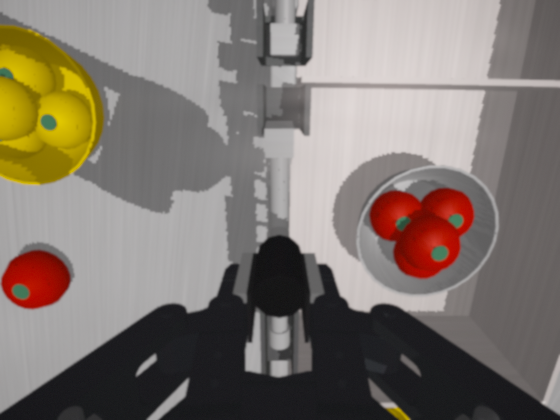

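The nose is sliding out over the lip at (278,140). I'll draw about 14 mm more.

Call:
{"op": "servo_tool", "data": {"plan": [[[0.001,-0.004,0,0,-1],[0.001,-0.004,0,0,-1],[0.0,-0.004,0,0,-1],[0.001,-0.003,0,0,-1],[0,0,0,0,-1],[0,0,0,0,-1]]]}}

```text
time_s: 6.7
eef_pos: [0.6017, -0.0743, 0.2221]
eef_rot: [0.0, 0.644, 0.765, -0.0]
wrist_force: [-0.7, -1.4, -9.1]
opening: 0.242
```

```bash
python3 - <<'E'
from st import *
o=pr()
w=camera("wrist"); cv2.imwrite("pics/w5.png",w["img"])
H=np.array([.624,-.213]); 
p=o["eef_pos"][:2]
yaw=.172; Hb=np.array([.596,-.030])+.184*np.array([np.sin(yaw),-np.cos(yaw)])
print("hinge est",Hb)
r=p-Hb
for a in np.arange(0,.51,.05):
    R=np.array([[np.cos(a),-np.sin(a)],[np.sin(a),np.cos(a)]]); print(round(a,2),((R@r)-r).round(4))
E
```

```text
t 6.7 p [ 0.6017 -0.0743  0.2221] yaw_y 0.172 F [-0.7 -1.4 -9.1] op 0.242 q [-0.32  0.27  1.55 -0.    1.32 -0.49]
hinge est [ 0.62749218 -0.21128498]
0.0 [0. 0.]
0.05 [-0.0068 -0.0015]
0.1 [-0.0136 -0.0033]
0.15 [-0.0202 -0.0054]
0.2 [-0.0267 -0.0078]
0.25 [-0.0331 -0.0106]
0.3 [-0.0393 -0.0137]
0.35 [-0.0454 -0.0171]
0.4 [-0.0513 -0.0208]
0.45 [-0.057  -0.0248]
0.5 [-0.0625 -0.0291]
```

View pics/w5.png

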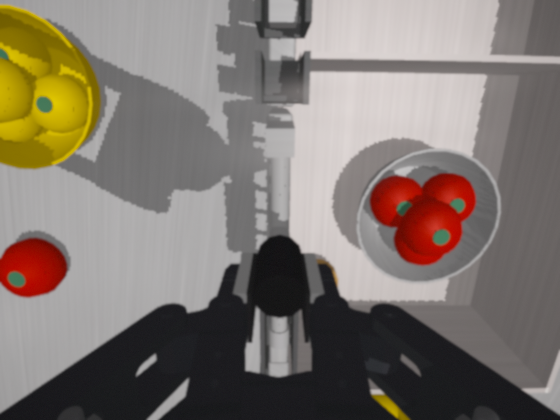

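The nose at (281,140) is fully clear of the keeper, whose end is at row about 103. Next is the swing, with the tool turning along with the gate.

Call:
{"op": "servo_tool", "data": {"plan": [[[-0.007,-0.0015,0,0.05,-1],[-0.007,-0.002,0,0.05,-1],[-0.0065,-0.002,0,0.05,-1],[-0.0065,-0.0025,0,0.05,-1],[0,0,0,0,-1]]]}}

```text
time_s: 7.25
eef_pos: [0.5744, -0.0819, 0.2223]
eef_rot: [-0.0, 0.564, 0.826, -0.0]
wrist_force: [-0.1, 0.1, -10.0]
opening: 0.238
```

```bash
python3 - <<'E'
from st import *
o=pr()
w=camera("wrist"); cv2.imwrite("pics/w6.png",w["img"])
E
```

```text
t 7.25 p [ 0.5744 -0.0819  0.2223] yaw_y 0.372 F [ -0.1   0.1 -10. ] op 0.238 q [-0.35  0.21  1.62 -0.    1.31 -0.72]
```

View pics/w6.png

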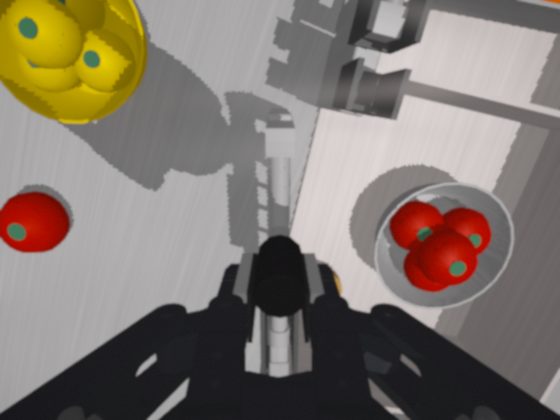

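The gate is following: the bolt still lies vertical in the tool view and the nose is outside the keeper. I'll continue to about 0.45 rad.

Call:
{"op": "servo_tool", "data": {"plan": [[[-0.0065,-0.003,0,0.05,-1],[-0.006,-0.003,0,0.05,-1],[-0.006,-0.0035,0,0.05,-1],[-0.006,-0.0035,0,0.05,-1],[-0.006,-0.004,0,0.05,-1],[0,0,0,0,-1],[0,0,0,0,-1],[0,0,0,0,-1]]]}}

```text
time_s: 8.1
eef_pos: [0.545, -0.0984, 0.2226]
eef_rot: [0.0, 0.457, 0.889, 0.0]
wrist_force: [1.3, 2.2, -7.5]
opening: 0.236
```

```bash
python3 - <<'E'
from st import *
o=pr()
w=camera("wrist"); cv2.imwrite("pics/w7.png",w["img"])
s=camera("scene"); cv2.imwrite("pics/s7.png",cv2.resize(s["img"][140:290,190:390],None,fx=4,fy=4,interpolation=cv2.INTER_CUBIC))
t=camera("top"); cv2.imwrite("pics/t7.png",cv2.resize(t["img"][100:300,160:400],None,fx=3,fy=3))
E
```

```text
t 8.1 p [ 0.545  -0.0984  0.2226] yaw_y 0.621 F [ 1.3  2.2 -7.5] op 0.236 q [-0.39  0.15  1.68  0.    1.3  -1.01]
```

View pics/w7.png

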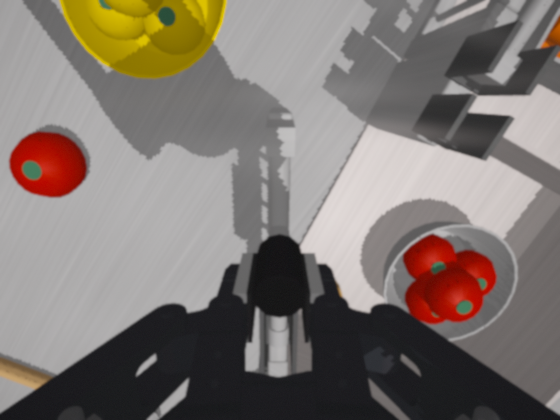

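View pics/s7.png

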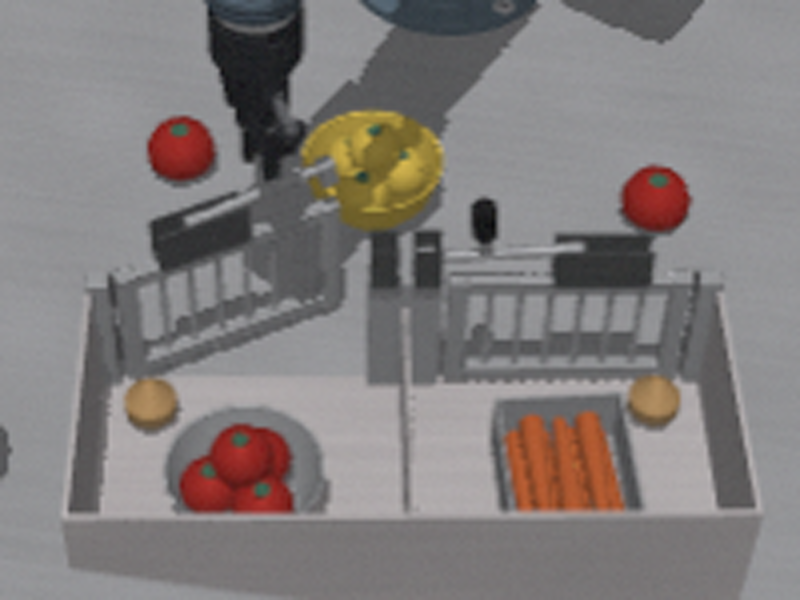

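View pics/t7.png

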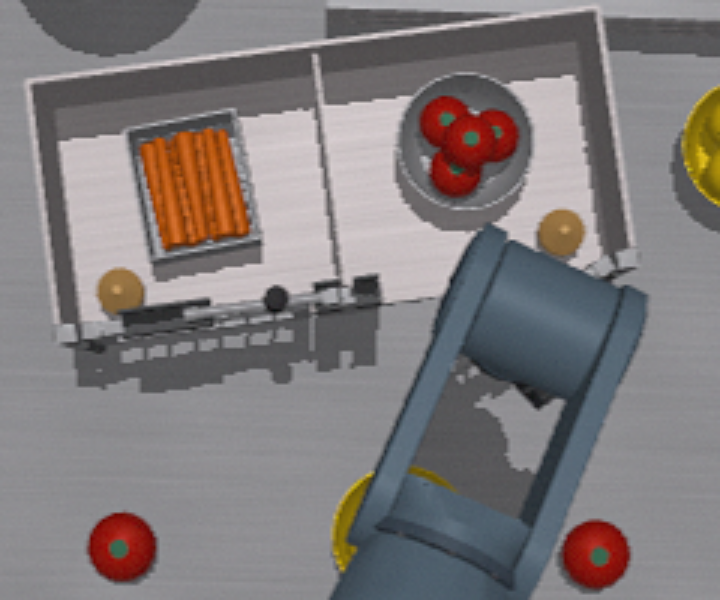

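The right gate stands about 0.43 rad open with the knob gripped. The left gate is shut and bolted, and nothing else has moved. The arm has been at rest for 0.3 s, so I'm handing in.

```bash
python3 - <<'E'
from st import *
o=pr(); print(abs(o["dq"]).max())
print(hand_in())
E
```

```text
t 8.25 p [ 0.5448 -0.0985  0.2225] yaw_y 0.622 F [ 0.9  2.7 -6.1] op 0.237 q [-0.39  0.15  1.68  0.    1.3  -1.02]
0.004394151336827057
the job is handed in; nothing more can be done
None
```

I opened the right gate and handed in at 8.25 s; no verdict was reported. The grey bowl of tomatoes is in the bin's right bay. I gripped that knob across the gate and lifted it over the lip, about 10 mm by the first check. I then drew the bolt about 32 mm until the nose was visibly clear of the keeper, with the gate still shut. Finally I swung the gate out, turning the tool with it.

**Final state from the last checks:**
- **Gate angle:** about 0.43–0.45 rad open, roughly 9 cm at the free edge. I estimated this from the tool pose and images, because the gate joint cannot be read.
- **Grip:** the knob is still held (opening 0.237) with about 7 N on the wrist, and joint speeds are below 0.005 rad/s.
- **Rest of the scene:** the left gate looks shut and bolted, and the bowl, pan, onions and loose tomatoes look unmoved. I did not check the jars and spoon in a final picture; the arm did not go near the jars and crossed the spoon's side of the table well above it.

**Disagreement:** the hinge position from the network and the one worked out from the knob differed by about 4 mm. Forces stayed low during the swing, so it did not matter.

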